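# Wipe the bolt fixture, then draw the test bolt and hold it aslant

### The arm

A 7-joint arm with a two-finger parallel gripper is mounted at the origin on a cart in front of the work surface, level with it; the furniture and walls round the work are solid. World frame = base frame: x ahead of the robot, y to its left, z up, the work surface at z = 0. Lengths are in mm, angles in rad, forces in N, time in s.
With the tool pointing down it reaches from about 400 to 875 mm from the base axis. Payload 6.5 kg.
Tool frame: the origin (TCP) lies between the finger pads; the fingertips stand 14 mm ahead of it and the grasp point (between the pads) lies 5 mm behind it; z points along the fingers, y is the line along which they close (so a half turn about z gives the same grasp; the last joint's range is limited). The gripper opens to 88 mm and grips with 3 to 60 N. Pads are 18 mm wide; open, the fingers measure 123 mm over their backs; the gripper's body (75 mm by 187 mm) begins 45 mm behind the grasp point.
Start: joints at [1.061, 0.536, -0.004, 1.538, 0.003, 1.067, -0.071], TCP at [279.089, -587.026, 252.716] pointing down, gripper open.
Joint ranges: [-2.7, 2.7], [-0.37, 2.16], [-1.27, 1.26], [0.24, 2.4], [-1.31, 4.45], [0.19, 1.91], [-2.76, 2.76]. Speed limits (rad/s): [2.39, 2.39, 3.14, 3.14, 3.14, 3.14, 3.14].

### API

Orientations are given as a rotation vector (axis times angle).
In Python, from station import telemetry, imaging, workorder gives the robot as it stands.
- The arm moves only by the tool jog_arm, never from a script. Its argument "motion" is one flat list of numbers, 7 for each row, row after row: the gripper's target within -1 to 1 (fully open at 1, half-way at 0, shut at -1), then the shift along the tool's x, y, z in m, then the turn, a rotation vector about the tool's x, y, z in rad. A call has 1 to 5 rows; each row is the pose to reach, as a shift and turn from the pose commanded when the call began, along the tool's axes at that moment; what a row does not reach only later rows make up. A row lasts 1/12 s, in which the tool goes at most 41.7 mm and 7.16 degrees, less where a joint would pass 70% of its speed; a pose out of reach is approached as far as the arm can. A call with a gripper value outside its range is refused whole. The fingers move at their own pace and stop on an object; "grip_force" is the grip in N (left out, the last holds). Time passes only in rows, so rows that repeat a pose let the fingers close. It gives the time, the measured TCP pose, the force, the opening and the grip force at its end, in the units of the state.
- telemetry.get_state(): the state, without advancing time (a new reading comes with each control period).
- imaging.capture(name): name is "scene" or "top" or "wrist"; returns a dict with "image" (480x640x3 uint8, blue, green, red), "z_map" (480x640 float32, mm along the optical axis (not along the pixel's ray), 0 where there is no reading), "camera_matrix" (3x3 intrinsics, pixels), "dist" ([k1, k2, p1, p2, k3] as OpenCV has them; the pictures are not rectified), "R" (3x3) and "t" (3): a world point X has camera coordinates R X + t. Camera axes: x right, y down, z forward; pixel columns grow to the right and rows downward; lengths in mm; the calibration is good to about 2 mm. A picture is of the moment at which its call begins.
- workorder.sign_off(): hands the job in; it is judged then, once.
The state is a dict: "t": time; "joint_positions": joint angles; "qd": joint speeds; "effort": joint torques, N m; "eef_pos": TCP position; "eef_rot": TCP orientation; "force": force on the tool from outside, world axes, zero at the start; "torque": the same for the moment, N m; "width": finger opening in mm; "grasp_force": force on a finger pad.
Only numpy, scipy, OpenCV 4.12 (cv2) and the standard library are available. Lean on these libraries where they do the work, as an engineer would, in place of code of your own. Each camera call takes 0.05 s, during which the arm holds its last target. There are 200 camera calls.

### The job

Pick up the scraper block and with it wipe the three loose steel chips along the fixture's top into the trough at its end, never moving them with the gripper itself, then stand the scraper upright back on the bench, clear of the fixture. After that draw the test bolt out of its socket, raise it until its threaded tip is at least 10 cm above the top of the fixture, lean it to about 45 degrees, head still uppermost, and finish holding it there, still and in the gripper. Leave the tin, the spare bolt and the timer where they are.

Things in the scene. Friction and masses are not known exactly. Their poses are not given: they have to be found in the camera images.
- fixture: fixed dark steel block, 110 (its x) x 180 (its y) x 40 mm high, flat top, with an open steel trough joined to its -y end (y = -90 to -160 mm). Origin: centre of the block's underside, on the bench; z up. The chips lie on its top between socket and trough (x within -32..32 mm, y within -72..-16 mm)
- trough (a point): centre of the trough's floor, 3 mm above the bench, at x = 0, y = -123 mm of the fixture. Inside 104 (x) x 67 (y) mm; outer walls 3 mm thick, 22 mm high, so 18 mm below the block's top; the block's end face is its fourth wall
- socket (a point): centre of the mouth of the bolt's socket in the fixture's top, at x = 0, y = +65 mm of the fixture: blind vertical round hole, 14 mm in diameter, 33 mm deep
- bolt: test bolt: plain steel M12 hexagon bolt, 58 mm long, 0.07 kg, loose in the socket, head up. Head 8 mm high, 19 mm across flats (they face along its x and every 60 degrees), 22 mm across corners, underside 17 mm above the block; shank 12 mm thick. Origin: centre of the head's outer (top) face, 65 mm above the bench at the start; z points from head to tip, down at the start
- bolt_tip (a point): the threaded tip of the test bolt: centre of its end face, 58 mm from its origin; at the start at the bottom of the socket, 7 mm above the bench
- scraper: loose scraper block of white and grey plastic standing on the bench, about 0.2 kg: foot 100 (its x) x 26 (its y) x 22 mm high with a flat underside, on it a centred upright grip 75 (x) x 18 (y) mm, from 22 to 66 mm height. Origin: centre of the underside; z up. Grip it across the 18 mm; wipe with its long side faces in front
- chip_1: loose bent steel chip, about 19 x 13 x 8 mm high, on the fixture's top; origin: centre of its underside, z up at the start
- chip_2: second such chip
- chip_3: third such chip
- tin: bystander: closed round aluminium sample tin, 69 mm in diameter, 44 mm high, on the bench to one side of the fixture (the scraper is on the other side); origin: centre of the underside. Leave it alone
- spare_bolt: bystander: a bolt like the test bolt, but standing on its head on the bench behind and left of the fixture; origin: centre of the head's face, on the bench. Leave it alone
- timer: bystander: white hand-held timer, 128 x 58 x 18 mm, lying behind the fixture; origin: centre of the underside. Leave it alone

How it is judged (in metres and radians):
On the way, in this order (a step that is already met when the one before it is completed fails the run):
1. the scraper is picked up in the gripper (height (world z) of scraper above 0.02 m and contact force between the fingers and scraper above 0.5 N), for 0.2 s.
2. all three chips lie in the trough, the scraper still in the gripper and the bolt still in its socket (height (world z) of each of chip_1, chip_2, chip_3 below 0.025 m and y of chip_1 in the frame of fixture between -0.16 and -0.085 m and x of chip_1 in the frame of fixture between -0.055 and 0.055 m and y of chip_2 in the frame of fixture between -0.16 and -0.085 m and x of chip_2 in the frame of fixture between -0.055 and 0.055 m and y of chip_3 in the frame of fixture between -0.16 and -0.085 m and x of chip_3 in the frame of fixture between -0.055 and 0.055 m and height (world z) of bolt_tip below 0.012 m and distance of bolt_tip from where it was at the start of the episode below 0.006 m and contact force between the fingers and scraper above 0.5 N), for 0.2 s.
3. the scraper stands released on the bench, clear of the fixture, the bolt still in its socket (height (world z) of scraper below 0.004 m and angle between scraper's own z axis and vertical below 0.1 rad and contact force between scraper and fixture below 0.05 N and contact force between scraper and the arm below 0.05 N and contact force between scraper and the fingers below 0.05 N and linear speed of scraper below 0.02 m/s and height (world z) of bolt_tip below 0.012 m and distance of bolt_tip from where it was at the start of the episode below 0.006 m), for 0.2 s.
4. the bolt is drawn right out of its socket (height (world z) of bolt_tip above 0.045 m and contact force between the fingers and bolt above 0.5 N), for 0.1 s.
At the end, for the whole second after the job is handed in: Bolt held still in the fingers, touching neither fixture nor scraper, tip at least 95 mm above the fixture's top, leaning 32 to 58 degrees, head uppermost; all chips in the trough; scraper upright on the bench (within 6 degrees), let go, clear of the fixture (height (world z) of each of chip_1, chip_2, chip_3 below 0.025 m and y of chip_1 in the frame of fixture between -0.16 and -0.085 m and x of chip_1 in the frame of fixture between -0.055 and 0.055 m and y of chip_2 in the frame of fixture between -0.16 and -0.085 m and x of chip_2 in the frame of fixture between -0.055 and 0.055 m and y of chip_3 in the frame of fixture between -0.16 and -0.085 m and x of chip_3 in the frame of fixture between -0.055 and 0.055 m and height (world z) of scraper below 0.004 m and angle between scraper's own z axis and vertical below 0.1 rad and contact force between each of scraper, bolt and fixture below 0.05 N and contact force between scraper and the arm below 0.05 N and contact force between scraper and the fingers below 0.05 N and linear speed of each of scraper, bolt below 0.02 m/s and height (world z) of bolt_tip above 0.135 m and angle between bolt's own z axis and vertical between 2.126 and 2.586 rad and contact force between the fingers and bolt above 0.5 N and angular speed of bolt below 0.2 rad/s and contact force between bolt and scraper below 0.05 N); the arm keeps its last pose, push and grip.
It fails at once if a chip is pushed with the gripper or arm instead of the scraper (more than 0.5 N) (contact force between any of the fingers, the arm and chip_1 above 0.5 N or contact force between any of the fingers, the arm and chip_2 above 0.5 N or contact force between any of the fingers, the arm and chip_3 above 0.5 N).
It fails at once if the tin is disturbed (moved more than 25 mm) (distance of tin from where it was at the start of the episode above 0.025 m).
It fails at once if the spare bolt is disturbed (moved more than 25 mm) (distance of spare_bolt from where it was at the start of the episode above 0.025 m).
It fails at once if the timer is disturbed (moved more than 25 mm) (distance of timer from where it was at the start of the episode above 0.025 m).
It also fails if it takes over 64 s, if anything falls off the work surface, if the arm or the gripper's body presses on something with over 40 N, if the wrist force passes 120 N, or if a joint passes its speed limit or range.

## Working session

There is one attempt and no reset: what is moved stays moved. The work goes in short steps, Python scripts to look and compute and a tool call to move; the robot and the scene stay as the last step left them, time stands still between calls to the robot, and variables do not carry over. Pictures are saved under pics/ and viewed, at most 10 in all, crops included, and the job is handed in when it is done.

Besides the shell and the picture viewer there is one more tool, called after ">>>" in YAML: its name, and indented under it one key for each argument. jog_arm: Moves the arm, as the interface text tells. Its arguments: {"type":"object","properties":{"motion":{"type":"array","items":{"type":"number"}},"grip_force":{"type":"number"}},"required":["motion"]}

```bash
ls; mkdir -p pics; cat > h.py <<'E'
import numpy as np, cv2, pickle
from scipy.spatial.transform import Rotation as Ro
from station import telemetry, imaging, workorder
def cap(n,save=None):
    c=imaging.capture(n)
    if save: cv2.imwrite('pics/'+save,c['image'])
    pickle.dump(c,open('%s.pkl'%n,'wb'))
    return c
def load(n): return pickle.load(open('%s.pkl'%n,'rb'))
def plane(c,uv,z):
    uv=np.asarray(uv,float).reshape(-1,1,2)
    p=cv2.undistortPoints(uv,np.array(c['camera_matrix']),np.array(c['dist'])).reshape(-1,2)
    R=np.array(c['R']);t=np.array(c['t']).ravel()
    d=np.c_[p,np.ones(len(p))]@R
    o=-R.T@t
    return o+d*((z-o[2])/d[:,2])[:,None]
def cloud(c):
    z=c['z_map'];v,u=np.mgrid[0:480,0:640]
    p=cv2.undistortPoints(np.stack([u,v],-1).reshape(-1,1,2).astype(float),np.array(c['camera_matrix']),np.array(c['dist'])).reshape(-1,2)
    X=np.c_[p,np.ones(len(p))]*z.reshape(-1,1)
    return ((X-np.array(c['t']).ravel())@np.array(c['R'])).reshape(480,640,3)
def proj(c,X):
    return cv2.projectPoints(np.asarray(X,float).reshape(-1,1,3),cv2.Rodrigues(np.array(c['R']))[0],np.array(c['t'],float),np.array(c['camera_matrix']),np.array(c['dist']))[0].reshape(-1,2)
E
python3 - <<'E'
from h import *
for n in('scene','top'):
    c=cap(n,n+'0.png'); R=np.array(c['R']);print(n,-R.T@np.array(c['t']).ravel(),R[2])
s=telemetry.get_state();print(s)
E
```

```text
pics
scene [-222.940249    519.07933801  817.25591604] [ 0.68015019 -0.41218298 -0.60621854]
top [ 422.72992677   23.14539693 1344.17961693] [ 0.1333142  -0.0145455  -0.99096708]
{'t': 0.1, 'joint_positions': array([ 1.06079812,  0.53709179, -0.00445055,  1.53872336,  0.0025741 ,
        1.06729331, -0.07121973]), 'qd': array([ 0.00082107, -0.00333649,  0.00055613, -0.00041529, -0.00092154,
       -0.00012365, -0.00029352]), 'effort': array([ 2.25253585e-03, -5.72083032e+01,  9.93725024e-01, -2.52235132e+01,
       -5.61656174e-02,  1.34131484e-02,  4.19048945e-05]), 'eef_pos': array([ 278.87806275, -586.57144383,  251.94551748]), 'eef_rot': array([-3.06313050e+00, -6.91166018e-01,  6.48560175e-04]), 'force': array([ 0.04032886, -0.20294386,  0.32848731]), 'torque': array([-0.06342319,  0.02959262,  0.01620658]), 'grasp_force': 0.0, 'width': 88.18919491065813}
```

View pics/top0.png

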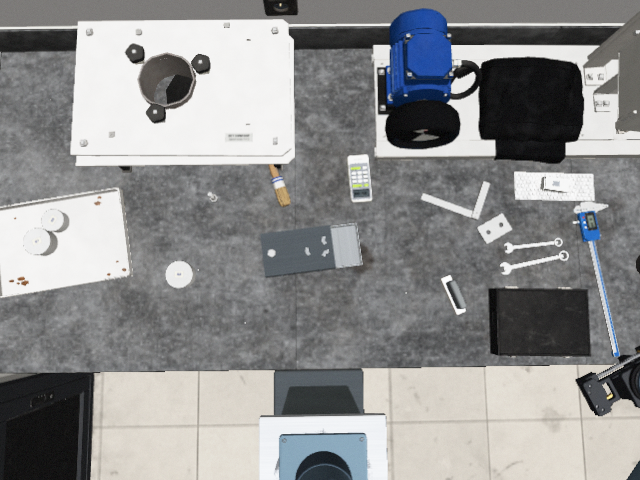

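View pics/scene0.png

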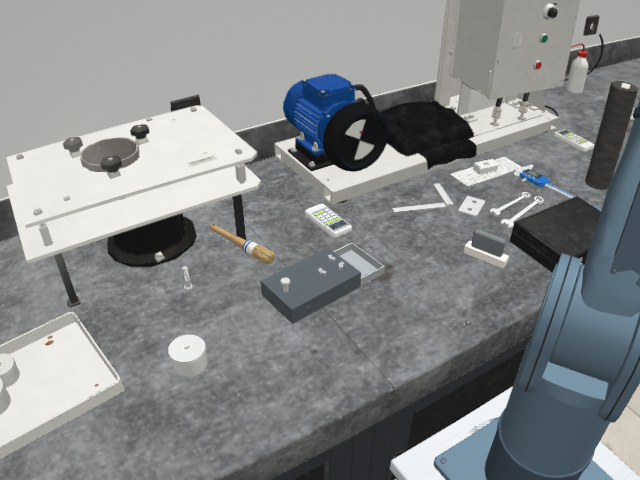

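The top view shows the fixture at about (310,250), with the bolt head at (272,253), the chips at (308,252), (323,240) and (326,253), and the trough at (345,245). The scraper is at (453,295), the tin at (179,274), the spare bolt at (211,196) and the timer at (359,178). The scene view agrees.

```bash
python3 - <<'E'
from h import *
c=load('top');P=cloud(c);im=c['image'];g=im.max(2)
Z=P[...,2]
# fixture: height 33..46 region
def comp(m,seed):
    n,l,st,ce=cv2.connectedComponentsWithStats(m.astype(np.uint8));k=l[seed[1],seed[0]];return l==k
reg=np.zeros((480,640),bool);reg[215:285,250:370]=1
m=comp(reg&(Z>32)&(Z<48),(290,255));m=cv2.morphologyEx(m.astype(np.uint8),cv2.MORPH_OPEN,np.ones((3,3)))
cn=max(cv2.findContours(m,0,2)[0],key=cv2.contourArea)
w=plane(c,cn.reshape(-1,2),40)[:,:2].astype(np.float32)
r=cv2.minAreaRect(w);print('fix top',r, 'medianZ',np.median(Z[m>0]))
# scraper
reg=np.zeros((480,640),bool);reg[265:325,425:480]=1
print('scr zs',np.percentile(Z[reg],[5,50,90,95,99]))
for lo,hi,z in((55,75,66),(12,75,22)):
    m=(reg&(Z>lo)&(Z<hi)).astype(np.uint8);cn=max(cv2.findContours(m,0,2)[0],key=cv2.contourArea)
    w=plane(c,cn.reshape(-1,2),z)[:,:2].astype(np.float32);print('scr',lo,cv2.minAreaRect(w),np.median(Z[m>0]))
# white foot & gray grip by colour
m=(reg&(g>170)).astype(np.uint8);cn=max(cv2.findContours(m,0,2)[0],key=cv2.contourArea)
print('white foot',cv2.minAreaRect(plane(c,cn.reshape(-1,2),22)[:,:2].astype(np.float32)))
# bright things on the fixture top
reg=np.zeros((480,640),bool);reg[232:272,262:334]=1
m=(reg&(g>120)).astype(np.uint8)
n,l,st,ce=cv2.connectedComponentsWithStats(m)
for k in range(1,n):
    if st[k,4]>3: print('blob',st[k,4],ce[k],'z44',plane(c,ce[k],44)[0].round(1),'z65',plane(c,ce[k],65)[0].round(1))
for n,uv,z in(('tin',(179,274),44),('spare',(211,196),30),('timer',(359,178),18)):print(n,plane(c,uv,z)[0].round())
cv2.imwrite('pics/crop.png',cv2.resize(im[210:330,245:485],(800,400),interpolation=cv2.INTER_CUBIC))
E
```

```text
fix top ((563.3187866210938, 56.25156021118164), (110.42674255371094, 179.8979949951172), 6.4765801429748535) medianZ 39.31526816127663
scr zs [-5.07990301 -0.22571394 26.30215713 63.20437581 68.96628078]
scr 55 ((446.441650390625, -335.252685546875), (72.92765808105469, 19.314409255981445), 21.71710205078125) 64.00739261775388
scr 12 ((447.61767578125, -339.3788146972656), (99.14993286132812, 34.93560028076172), 21.790136337280273) 48.59117509814283
white foot ((445.5179443359375, -338.1656494140625), (101.48951721191406, 27.240768432617188), 21.996414184570312)
blob 48 [332.27083333 240.35416667] z44 [586.  -31.5  44. ] z65 [583.4 -30.6  65. ]
blob 42 [323.38095238 239.83333333] z44 [587.6  -9.   44. ] z65 [585.   -8.5  65. ]
blob 41 [306.87804878 251.07317073] z44 [559.6  33.1  44. ] z65 [557.4  32.9  65. ]
blob 63 [270.95238095 252.68253968] z44 [556.7 123.6  44. ] z65 [554.6 122.   65. ]
blob 38 [324.73684211 252.55263158] z44 [555.3 -11.9  44. ] z65 [553.1 -11.4  65. ]
blob 8 [262.5 269. ] z44 [515.9 144.9  44. ] z65 [514.4 142.9  65. ]
blob 5 [329.2 270.6] z44 [509.6 -22.4  44. ] z65 [508.2 -21.7  65. ]
tin [506. 354.  44.]
spare [707. 279.  30.]
timer [ 753. -106.   18.]
```

View pics/crop.png

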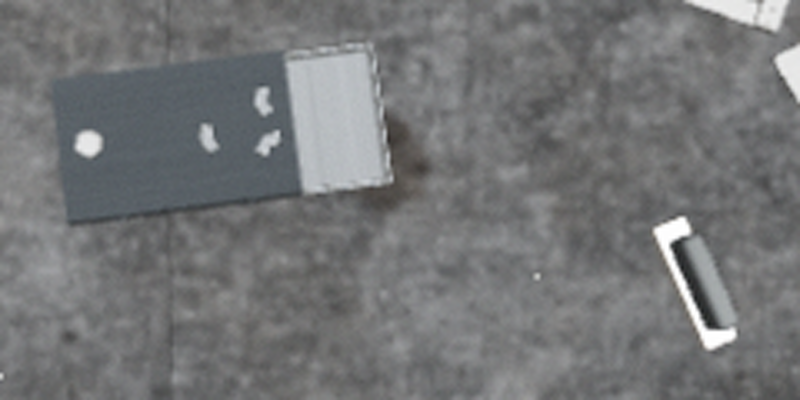

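```bash
cat >> h.py <<'E'
FX=np.array([563.3,56.3]);FY=np.radians(6.48)
def fx(x,y):
    return FX+np.array([x*np.cos(FY)-y*np.sin(FY),x*np.sin(FY)+y*np.cos(FY)])
def infx(p):
    d=np.asarray(p)[...,:2]-FX;return np.stack([d[...,0]*np.cos(FY)+d[...,1]*np.sin(FY),-d[...,0]*np.sin(FY)+d[...,1]*np.cos(FY)],-1)
def down(yaw): # tool x at world yaw deg, z down
    return Ro.from_euler('z',yaw,degrees=True)*Ro.from_rotvec([np.pi,0,0])
def delta(pos,rot,s=None):
    s=s or telemetry.get_state();r=Ro.from_rotvec(s['eef_rot'])
    print('shift m',(r.inv().apply(np.array(pos)-s['eef_pos'])/1000).round(4),'turn',(r.inv()*rot).as_rotvec().round(3),'now',s['eef_pos'].round(1),'w',round(s['width'],1),'gf',round(s['grasp_force'],1),'F',s['force'].round(1),'t',round(s['t'],2))
E
python3 - <<'E'
from h import *
delta([446,-336.5,200],down(21.8))
print(infx([[587.6,-9],[559.6,33.1],[555.3,-11.9],[554.6,122]]))
E
```

```text
shift m [ 0.2583 -0.154   0.0522] turn [-0.002  0.     0.063] now [ 278.9 -586.6  251.9] w 88.2 gf 0.0 F [ 0.  -0.2  0.3] t 0.1
[[ 16.77523291 -67.62522873]
 [ -6.29462998 -22.63421378]
 [-15.64569593 -66.8614403 ]
 [ -1.22975392  66.26211365]]
```

>>> jog_arm:
  motion: [1,0.04,-0.024,0.008,0,0,0,1,0.075,-0.045,0.015,0,0,0,1,0.11,-0.066,0.022,0,0,0,1,0.145,-0.087,0.03,0,0,0,1,0.15,-0.09,0.03,0,0,0]

```text
t: 0.52
eef_pos: [380.1, -433.9, 221.0]
eef_rot: [-3.056, -0.703, -0.002]
force: [1.2, 0.5, -0.6]
width: 88.5
grasp_force: 0.0
```

>>> jog_arm:
  motion: [1,0.03,-0.018,0.006,0,0,0.03,1,0.06,-0.036,0.012,0,0,0.063,1,0.09,-0.053,0.02,0,0,0.063,1,0.108,-0.064,0.022,0,0,0.063,1,0.108,-0.064,0.022,0,0,0.063]

```text
t: 0.93
eef_pos: [449.0, -331.3, 199.8]
eef_rot: [-3.079, -0.606, -0.001]
force: [0.8, 0.5, -0.1]
width: 88.2
grasp_force: 0.0
```

```bash
python3 - <<'E'
from h import *
delta([446,-336.5,200],down(21.8))
c=cap('wrist','wrist1.png');P=cloud(c);Z=P[...,2];g=c['image'].max(2)
m=((Z>58)&(Z<74)&(np.hypot(P[...,0]-446,P[...,1]+336)<60)).astype(np.uint8)
if m.sum():
    cn=max(cv2.findContours(m,0,2)[0],key=cv2.contourArea)
    print('grip',cv2.minAreaRect(plane(c,cn.reshape(-1,2),66)[:,:2].astype(np.float32)),np.median(Z[m>0]),m.sum())
m=((Z>15)&(Z<74)&(np.hypot(P[...,0]-446,P[...,1]+336)<70)).astype(np.uint8)
cn=max(cv2.findContours(m,0,2)[0],key=cv2.contourArea)
print('foot',cv2.minAreaRect(P[m>0][:,:2].astype(np.float32)))
E
```

```text
shift m [-0.0048  0.0036 -0.0003] turn [-0.003 -0.002  0.008] now [ 449.  -331.3  199.8] w 88.2 gf 0.0 F [ 0.8  0.5 -0.1] t 0.93
grip ((448.5843200683594, -338.8092041015625), (73.75296020507812, 17.341670989990234), 22.140335083007812) 66.93269453949303 2141
foot ((447.6237487792969, -339.4284973144531), (99.37125396728516, 25.54998016357422), 21.925701141357422)
```

View pics/wrist1.png

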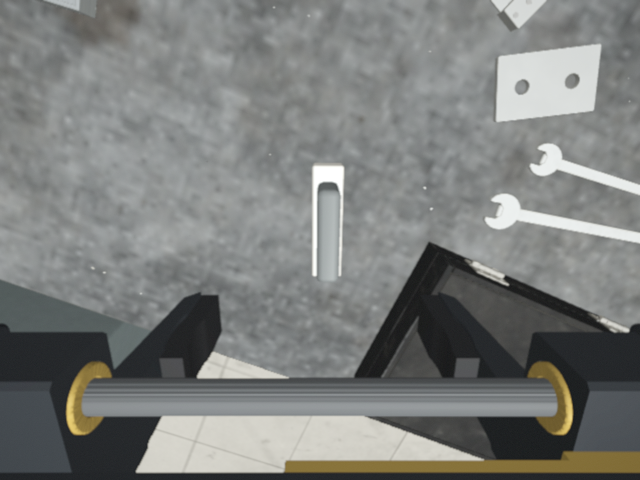

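The wrist view shows the scraper at about (328,220), lined up between the fingers. The black box to its right starts about 90 mm away, so I'm checking its height before I descend.

```bash
python3 - <<'E'
from h import *
P=cloud(load('top'));print('box',np.percentile(P[295:350,495:580,2],[5,50,95,99.5]),P[300,490],P[300,486])
delta([447.5,-338.5,42],down(22))
E
```

```text
box [50.55663359 55.17767251 59.86354495 63.77805044] [ 430.32753121 -434.51252512   14.45142317] [ 430.58933076 -429.90417346   -2.55340104]
shift m [-0.0015  0.0042  0.1581] turn [-0.002 -0.     0.002] now [ 447.4 -334.3  200.1] w 88.0 gf 0.0 F [ 0.1 -0.8  0.3] t 0.98
```

>>> jog_arm:
  motion: [1,-0.001,0.004,0.035,0,0,0,1,-0.001,0.004,0.07,0,0,0,1,-0.001,0.004,0.105,0,0,0,1,-0.001,0.004,0.135,0,0,0,1,-0.001,0.004,0.145,0,0,0]

```text
t: 1.4
eef_pos: [443.1, -341.1, 51.8]
eef_rot: [-3.082, -0.591, 0.008]
force: [-0.9, 0.1, -1.5]
width: 87.9
grasp_force: 0.0
```

>>> jog_arm:
  motion: [1,0,0,0,0,0,0,1,0,0,0,0,0,0]

```text
t: 1.57
eef_pos: [446.4, -342.3, 56.3]
eef_rot: [3.085, 0.593, -0.0]
force: [0.7, 0.2, 0.7]
width: 88.2
grasp_force: 0.0
```

```bash
python3 - <<'E'
from h import *
delta([447.5,-338.5,42],down(22))
E
```

```text
shift m [ 0.0025 -0.0031  0.0143] turn [ 0.001  0.    -0.004] now [ 446.4 -342.3   56.3] w 88.2 gf 0.0 F [0.7 0.2 0.7] t 1.57
```

>>> jog_arm:
  motion: [1,0.001,-0.002,0.007,0,0,0,1,0.002,-0.003,0.014,0,0,0,1,0.002,-0.003,0.014,0,0,0,1,0.002,-0.003,0.014,0,0,0]

```text
t: 1.9
eef_pos: [447.5, -337.6, 42.0]
eef_rot: [3.084, 0.595, 0.0]
force: [-0.1, 0.2, 0.0]
width: 88.2
grasp_force: 0.0
```

>>> jog_arm:
  motion: [-1,0,0,0,0,0,0,-1,0,0,0,0,0,0,-1,0,0,0,0,0,0,-1,0,0,0,0,0,0,-1,0,0,0,0,0,0]
  grip_force: 35

```text
t: 2.32
eef_pos: [447.3, -337.8, 41.8]
eef_rot: [3.085, 0.594, 0.0]
force: [0.1, 0.1, 0.4]
width: 57.1
grasp_force: 0.0
```

>>> jog_arm:
  motion: [-1,0,0,0,0,0,0,-1,0,0,0,0,0,0,-1,0,0,0,0,0,0,-1,0,0,0,0,0,0,-1,0,0,0,0,0,0]

```text
t: 2.73
eef_pos: [447.2, -337.7, 41.7]
eef_rot: [-3.085, -0.595, 0.0]
force: [-0.5, -0.0, 0.1]
width: 23.7
grasp_force: 0.0
```

```bash
python3 - <<'E'
from h import *
delta([447.5,-338.5,42],down(22))
E
```

```text
shift m [-0.      0.0008 -0.0003] turn [-0.     0.    -0.003] now [ 447.2 -337.7   41.7] w 23.7 gf 0.0 F [-0.5 -0.   0.1] t 2.73
```

>>> jog_arm:
  motion: [-1,0,0,0,0,0,0,-1,0,0,0,0,0,0,-1,0,0,0,0,0,0,-1,0,0,0,0,0,0]

```text
t: 3.07
eef_pos: [447.2, -337.8, 41.7]
eef_rot: [3.085, 0.595, -0.0]
force: [0.8, -0.3, -1.2]
width: 17.6
grasp_force: 34.8
```

>>> jog_arm:
  motion: [-1,0,0,-0.02,0,0,0,-1,0,0,-0.05,0,0,0,-1,0,0,-0.08,0,0,0,-1,0,0,-0.11,0,0,0,-1,0,0,-0.11,0,0,0]

```text
t: 3.48
eef_pos: [449.9, -339.6, 157.0]
eef_rot: [3.079, 0.593, 0.01]
force: [1.2, -0.1, -1.6]
width: 17.8
grasp_force: 34.8
```

```bash
python3 - <<'E'
from h import *
p=fx(0,10);print(p);delta([*p,152],down(6.5))
E
```

```text
[562.17143615  66.23611311]
shift m [ 0.2549 -0.3351  0.0039] turn [ 0.006 -0.006  0.267] now [ 449.9 -339.6  157. ] w 17.8 gf 34.8 F [ 1.2 -0.1 -1.6] t 3.48
```

>>> jog_arm:
  motion: [-1,0.018,-0.024,0,0,0,0.05,-1,0.04,-0.052,0,0,0,0.12,-1,0.062,-0.08,0,0,0,0.19,-1,0.083,-0.108,0,0,0,0.25,-1,0.105,-0.136,0,0,0,0.267]

```text
t: 3.9
eef_pos: [493.6, -170.7, 150.9]
eef_rot: [-3.136, -0.173, 0.002]
force: [0.8, 0.6, -2.5]
width: 17.7
grasp_force: 34.8
```

```bash
python3 - <<'E'
from h import *
p=fx(0,10);delta([*p,152],down(6.5))
E
```

```text
shift m [ 0.0942 -0.228  -0.0012] turn [-0.     0.001 -0.003] now [ 493.6 -170.7  150.9] w 17.7 gf 34.8 F [ 0.8  0.6 -2.5] t 3.9
```

>>> jog_arm:
  motion: [-1,0.014,-0.034,0,0,0,0,-1,0.028,-0.068,0,0,0,0,-1,0.042,-0.102,0,0,0,0,-1,0.054,-0.132,0,0,0,0,-1,0.062,-0.15,0,0,0,0]

```text
t: 4.32
eef_pos: [538.6, -11.6, 150.8]
eef_rot: [-3.134, -0.186, 0.002]
force: [0.8, 0.6, -1.4]
width: 17.8
grasp_force: 34.8
```

>>> jog_arm:
  motion: [-1,0.012,-0.03,0,0,0,0,-1,0.024,-0.056,0,0,0,0,-1,0.032,-0.077,0,0,0,0,-1,0.032,-0.077,0,0,0,0,-1,0.032,-0.077,0,0,0,0]

```text
t: 4.73
eef_pos: [561.1, 65.4, 150.7]
eef_rot: [-3.136, -0.184, 0.003]
force: [-0.1, -1.3, -1.9]
width: 17.5
grasp_force: 34.8
```

```bash
python3 - <<'E'
from h import *
p=fx(0,10);delta([*p,86],down(6.5))
c=cap('wrist','wrist2.png');P=cloud(c)
c=cap('scene','scene2.png')
im=np.hstack([cv2.resize(cv2.imread('pics/wrist2.png'),(400,300)),cv2.resize(c['image'][180:380,200:467],(400,300))])
cv2.imwrite('pics/both2.png',im)
E
```

```text
shift m [ 0.0012 -0.0006  0.0647] turn [-0.     0.002  0.004] now [561.1  65.4 150.7] w 17.5 gf 34.8 F [-0.1 -1.3 -1.9] t 4.73
```

View pics/both2.png

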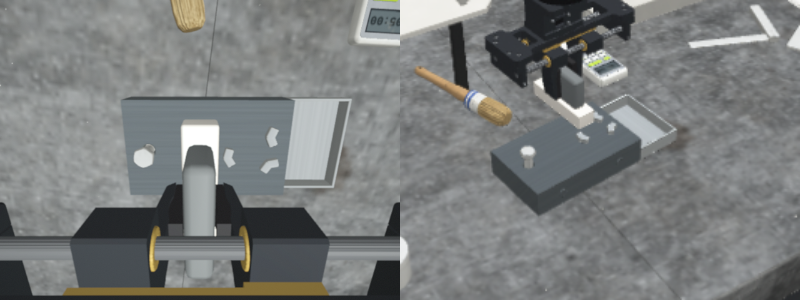

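The wrist view (left) shows the scraper lined up between the bolt, at about (145,158), and the nearest chip, at about (229,158). I'm descending.

>>> jog_arm:
  motion: [-1,0.001,-0.002,0.02,0,0,0,-1,0.001,-0.002,0.04,0,0,0,-1,0.001,-0.002,0.055,0,0,0,-1,0.001,-0.002,0.062,0,0,0.004,-1,0.001,-0.002,0.062,0,0,0.004]

```text
t: 5.25
eef_pos: [561.1, 64.2, 88.0]
eef_rot: [3.136, 0.169, -0.006]
force: [0.0, -0.2, -2.4]
width: 17.8
grasp_force: 34.8
```

>>> jog_arm:
  motion: [-1,0,0,0,0,0,0,-1,0,0,0,0,0,0,-1,0,0,0,0,0,0]

```text
t: 5.5
eef_pos: [563.3, 65.7, 90.7]
eef_rot: [-3.137, -0.172, -0.003]
force: [-0.3, 0.1, -0.6]
width: 17.7
grasp_force: 34.8
```

```bash
python3 - <<'E'
from h import *
p=fx(0,10);delta([*p,82],down(6.5))
s=telemetry.get_state();print(infx(s['eef_pos']))
E
```

```text
shift m [-0.0011 -0.0007  0.0087] turn [ 0.    -0.002 -0.004] now [563.3  65.7  90.7] w 17.7 gf 34.8 F [-0.3  0.1 -0.6] t 5.5
[1.10333776 9.33443807]
```

>>> jog_arm:
  motion: [-1,0,0,0.003,0,0,0,-1,0,0,0.006,0,0,0,-1,0,0,0.008,0,0,0,-1,0,0,0.008,0,0,0,-1,0,0,0.008,0,0,0]

```text
t: 5.92
eef_pos: [562.5, 65.9, 81.6]
eef_rot: [3.137, 0.173, -0.0]
force: [0.1, 0.7, -1.3]
width: 18.1
grasp_force: 34.9
```

>>> jog_arm:
  motion: [-1,0,0,0.001,0,0,0,-1,0,0,0.001,0,0,0,-1,0,0,0.001,0,0,0]

```text
t: 6.17
eef_pos: [562.5, 65.9, 81.5]
eef_rot: [3.137, 0.172, -0.0]
force: [-2.8, -0.8, 8.8]
width: 17.5
grasp_force: 34.9
```

>>> jog_arm:
  motion: [-1,0,0,0.0005,0,0,0,-1,0,0,0.0005,0,0,0,-1,0,0,0.0005,0,0,0]

```text
t: 6.42
eef_pos: [562.6, 65.8, 81.5]
eef_rot: [3.137, 0.172, 0.0]
force: [-4.5, -1.5, 13.4]
width: 17.4
grasp_force: 34.9
```

>>> jog_arm:
  motion: [-1,0,0,-0.0012,0,0,0,-1,0,0.003,-0.0012,0,0,0,-1,0,0.008,-0.0012,0,0,0,-1,0,0.013,-0.0012,0,0,0,-1,0,0.018,-0.0012,0,0,0]

```text
t: 6.83
eef_pos: [564.9, 48.0, 81.5]
eef_rot: [-3.136, -0.173, -0.001]
force: [-0.8, 2.1, 2.3]
width: 17.8
grasp_force: 34.9
```

>>> jog_arm:
  motion: [-1,0,0.005,0,0,0,0,-1,0,0.01,0,0,0,0,-1,0,0.015,0,0,0,0,-1,0,0.02,0,0,0,0,-1,0,0.025,0,0,0,0]

```text
t: 7.25
eef_pos: [567.4, 22.9, 81.5]
eef_rot: [-3.137, -0.172, -0.0]
force: [-0.5, 2.4, 3.5]
width: 17.8
grasp_force: 34.9
```

```bash
python3 - <<'E'
from h import *
p=fx(0,-33);delta([*p,81.5],down(6.5))
s=telemetry.get_state();print(infx(s['eef_pos']))
E
```

```text
shift m [-0.0004 -0.0007  0.    ] turn [-0.    -0.    -0.004] now [567.4  22.9  81.5] w 17.8 gf 34.9 F [-0.5  2.4  3.5] t 7.25
[  0.3485528  -33.70058846]
```

>>> jog_arm:
  motion: [-1,0,0.005,0,0,0,0,-1,0,0.01,0,0,0,0,-1,0,0.015,0,0,0,0,-1,0,0.02,0,0,0,0,-1,0,0.025,0,0,0,0]

```text
t: 7.67
eef_pos: [570.1, -1.9, 81.5]
eef_rot: [-3.137, -0.173, -0.0]
force: [-1.1, 4.4, 5.1]
width: 17.9
grasp_force: 34.9
```

>>> jog_arm:
  motion: [-1,0,0.004,0,0,0,0,-1,0,0.008,0,0,0,0,-1,0,0.012,0,0,0,0,-1,0,0.016,0,0,0,0,-1,0,0.02,0,0,0,0]

```text
t: 8.08
eef_pos: [572.3, -21.7, 81.5]
eef_rot: [-3.137, -0.173, -0.0]
force: [-0.1, 4.6, 5.4]
width: 17.8
grasp_force: 34.9
```

>>> jog_arm:
  motion: [-1,0,0.004,0,0,0,0,-1,0,0.008,0,0,0,0,-1,0,0.012,0,0,0,0,-1,0,0.015,0,0,0,0,-1,0,0.018,0,0,0,0]

```text
t: 8.5
eef_pos: [574.2, -39.7, 81.5]
eef_rot: [-3.137, -0.173, -0.0]
force: [-0.6, 4.9, 5.3]
width: 17.7
grasp_force: 34.9
```

```bash
python3 - <<'E'
from h import *
p=fx(0,-97);delta([*p,81.5],down(6.5))
s=telemetry.get_state();print(infx(s['eef_pos']))
c=cap('wrist','w.png');d=cap('top','t.png')
im=np.hstack([c['image'][:,:],cv2.resize(d['image'][215:285,250:380],(160,86)).repeat(1,0) if 0 else np.zeros((480,0,3),np.uint8)])
a=cv2.resize(d['image'][210:290,280:400],(400,267));s=cap('scene')['image'][210:320,290:455];b=cv2.resize(s,(400,267))
cv2.imwrite('pics/wipe.png',np.vstack([np.hstack([a,b]),cv2.resize(c['image'][100:420],(640,320))[:, :640] if 0 else np.pad(cv2.resize(c['image'],(400,300)),((0,0),(0,400),(0,0)))]))
E
```

```text
shift m [-0.      0.0004  0.    ] turn [-0.    -0.    -0.004] now [574.2 -39.7  81.5] w 17.7 gf 34.9 F [-0.6  4.9  5.3] t 8.5
[ 2.37264185e-02 -9.65882572e+01]
```

View pics/wipe.png

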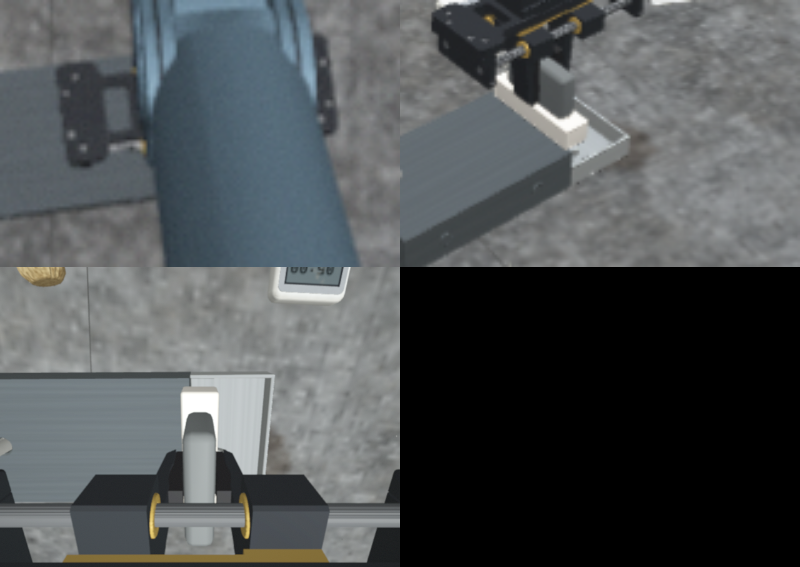

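The fixture top behind the scraper is clear of chips, and they should now be in the trough, hidden by the gripper. I'll nudge a little further, lift, and look.

>>> jog_arm:
  motion: [-1,0,0.004,0,0,0,0,-1,0,0.008,0,0,0,0,-1,0,0.008,-0.015,0,0,0,-1,0,0.008,-0.04,0,0,0,-1,0,0.008,-0.07,0,0,0]

```text
t: 9.07
eef_pos: [572.5, -49.6, 149.7]
eef_rot: [3.135, 0.17, -0.01]
force: [0.1, -0.3, -1.0]
width: 17.7
grasp_force: 34.9
```

>>> jog_arm:
  motion: [-1,-0.025,0.02,0,0,0,0,-1,-0.05,0.04,0,0,0,0,-1,-0.075,0.06,0,0,0,0,-1,-0.1,0.08,0,0,0,0,-1,-0.12,0.1,0,0,0,0]

```text
t: 9.48
eef_pos: [463.1, -162.6, 150.5]
eef_rot: [3.136, 0.17, -0.006]
force: [0.3, 0.1, -2.5]
width: 17.8
grasp_force: 34.9
```

```bash
python3 - <<'E'
from h import *
delta([447.5,-200,152],down(6.5))
c=cap('wrist');d=cap('top');s=cap('scene')
a=cv2.resize(d['image'][210:290,300:400],(375,300));b=cv2.resize(s['image'][220:310,310:410],(333,300))
o=np.zeros((600,800,3),np.uint8);o[:300,:375]=a;o[:300,400:733]=b;o[300:,:400]=cv2.resize(c['image'],(400,300))
cv2.imwrite('pics/wipe2.png',o)
E
```

```text
shift m [-0.0196  0.0355 -0.0014] turn [ 0.001  0.004 -0.005] now [ 463.1 -162.6  150.5] w 17.8 gf 34.9 F [ 0.3  0.1 -2.5] t 9.48
```

View pics/wipe2.png

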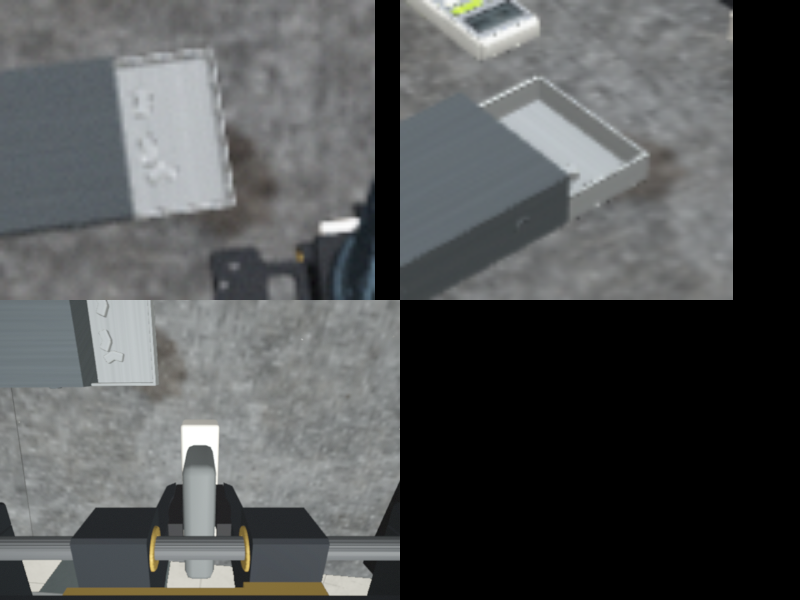

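All three chips lie in the trough, at about (145,100), (150,145) and (165,170) in the top crop. Next I'll set the scraper on the free bench at about (450,-225).

>>> jog_arm:
  motion: [-1,-0.01,0.02,0.015,0,0,0,-1,-0.02,0.045,0.04,0,0,0,-1,-0.02,0.06,0.07,0,0,0,-1,-0.02,0.06,0.09,0,0,0,-1,-0.02,0.06,0.095,0,0,0]

```text
t: 10.05
eef_pos: [451.4, -221.8, 53.1]
eef_rot: [-3.135, -0.171, 0.008]
force: [-0.0, 0.6, -1.5]
width: 17.6
grasp_force: 34.9
```

>>> jog_arm:
  motion: [-1,0,0,0,0,0,0,-1,0,0,0,0,0,0,-1,0,0,0,0,0,0]

```text
t: 10.3
eef_pos: [454.6, -221.4, 57.5]
eef_rot: [3.136, 0.175, 0.003]
force: [0.2, -0.3, -2.0]
width: 17.8
grasp_force: 34.9
```

```bash
python3 - <<'E'
from h import *
s=telemetry.get_state();delta([*s['eef_pos'][:2],42],down(6.5))
E
```

```text
shift m [-0.     -0.      0.0155] turn [ 0.001 -0.002 -0.002] now [ 454.6 -221.4   57.5] w 17.8 gf 34.9 F [ 0.2 -0.3 -2. ] t 10.3
```

>>> jog_arm:
  motion: [-1,0,0,0.005,0,0,0,-1,0,0,0.009,0,0,0,-1,0,0,0.012,0,0,0,-1,0,0,0.014,0,0,0,-1,0,0,0.015,0,0,0]

```text
t: 10.72
eef_pos: [453.3, -221.8, 41.4]
eef_rot: [-3.137, -0.173, 0.001]
force: [-4.7, 1.4, 15.8]
width: 17.7
grasp_force: 34.9
```

>>> jog_arm:
  motion: [-1,0,0,0.0005,0,0,0,-1,0,0,0.0005,0,0,0,-1,0,0,0.0005,0,0,0]

```text
t: 10.97
eef_pos: [453.3, -221.8, 41.5]
eef_rot: [-3.137, -0.172, 0.0]
force: [-2.1, 1.3, 6.7]
width: 17.3
grasp_force: 34.9
```

>>> jog_arm:
  motion: [0,0,0,0,0,0,0,0,0,0,0,0,0,0,0,0,0,0,0,0,0,0,0,0,0,0,0,0,0,0,0,0,0,0,0]

```text
t: 11.38
eef_pos: [453.5, -221.9, 40.9]
eef_rot: [3.137, 0.172, 0.0]
force: [0.2, -0.2, -0.8]
width: 43.5
grasp_force: 0.0
```

>>> jog_arm:
  motion: [0,0,0,0,0,0,0,0,0,0,0,0,0,0]

```text
t: 11.55
eef_pos: [453.4, -221.8, 40.9]
eef_rot: [3.137, 0.172, -0.0]
force: [0.2, 0.6, 0.7]
width: 44.0
grasp_force: 0.0
```

>>> jog_arm:
  motion: [0,0,0,-0.02,0,0,0,0,0,0,-0.055,0,0,0,0,0,0,-0.095,0,0,0,0,0,0,-0.135,0,0,0,0,0,0,-0.16,0,0,0]

```text
t: 11.97
eef_pos: [454.5, -222.3, 204.6]
eef_rot: [3.135, 0.172, 0.006]
force: [0.8, -0.5, 0.7]
width: 44.2
grasp_force: 0.0
```

```bash
python3 - <<'E'
from h import *
p=fx(0,65);print(p)
delta([*p,200],down(6.5))
c=cap('wrist');P=cloud(c);Z=P[...,2]
m=((Z>58)&(Z<74)&(np.hypot(P[...,0]-453,P[...,1]+222)<60));print('grip z',np.percentile(Z[m],[5,50,95]),m.sum())
print(cv2.minAreaRect(P[m][:,:2].astype(np.float32)))
E
```

```text
[555.96433498 120.88473518]
shift m [ 0.1384 -0.33    0.0045] turn [ 0.002 -0.003 -0.004] now [ 454.5 -222.3  204.6] w 44.2 gf 0.0 F [ 0.8 -0.5  0.7] t 11.97
grip z [63.21575053 66.94328021 68.38248604] 2119
((453.5583801269531, -222.60971069335938), (73.7717056274414, 17.977005004882812), 6.634731769561768)
```

The scraper stands free and upright: its grip top is level at 67 mm, centred at (453.5,-222.5). Next is the bolt.

>>> jog_arm:
  motion: [0,0.013,-0.03,0,0,0,0,0,0.028,-0.066,0,0,0,0,0,0.043,-0.102,0,0,0,0,0,0.058,-0.138,0,0,0,0,0,0.07,-0.168,0,0,0,0]

```text
t: 12.43
eef_pos: [505.0, -44.2, 200.8]
eef_rot: [-3.136, -0.175, -0.0]
force: [0.5, 0.3, -0.1]
width: 44.5
grasp_force: 0.0
```

>>> jog_arm:
  motion: [0,0.015,-0.035,0,0,0,0,0,0.03,-0.07,0,0,0,0,0,0.045,-0.105,0,0,0,0,0,0.06,-0.142,0,0,0,0,0,0.068,-0.162,0,0,0,0]

```text
t: 12.85
eef_pos: [554.7, 126.9, 200.7]
eef_rot: [-3.134, -0.179, -0.001]
force: [0.3, 0.5, -0.6]
width: 44.1
grasp_force: 0.0
```

>>> jog_arm:
  motion: [0,0,0,0,0,0,0,0,0,0,0,0,0,0,0,0,0,0,0,0,0]

```text
t: 13.1
eef_pos: [554.1, 120.0, 200.4]
eef_rot: [3.136, 0.171, -0.002]
force: [0.2, -0.4, -0.3]
width: 44.0
grasp_force: 0.0
```

```bash
python3 - <<'E'
from h import *
p=fx(0,65)
delta([*p,140],down(6.5))
c=cap('wrist');P=cloud(c);Z=P[...,2];im=c['image']
uv=proj(c,[*p,65])[0];print(uv)
D=np.hypot(P[...,0]-p[0],P[...,1]-p[1])
m=((Z>58)&(Z<72)&(D<20)).astype(np.uint8)
hsv=cv2.cvtColor(im,cv2.COLOR_BGR2GRAY)
for nm,mm in(('z',m),('bright',((hsv>140)&(D<22)).astype(np.uint8))):
    cs=cv2.findContours(mm,0,1)[0]
    if not cs: continue
    cn=max(cs,key=cv2.contourArea);W=plane(c,cn.reshape(-1,2),65)[:,:2].astype(np.float32)
    hu=cv2.convexHull(W)
    (cx,cy),r=cv2.minEnclosingCircle(W)
    h=hu.reshape(-1,2)
    best=[(np.ptp(h@[np.cos(a),np.sin(a)]),np.degrees(a)) for a in np.radians(np.arange(0,180,5))]
    print(nm,mm.sum(),cx,cy,r,np.median(Z[mm>0])); print([f'{a:.0f}:{w:.1f}' for w,a in best])
    # width folded by 60 deg
    print({int(a):round(float(np.mean([best[(int(a)//5+k*12)%36][0] for k in range(3)])),1) for a in range(0,60,5)})
u,v=uv.astype(int)
cv2.imwrite('pics/bolt.png',cv2.resize(im[v-40:v+40,u-53:u+53],(795,600),interpolation=cv2.INTER_CUBIC))
E
```

```text
shift m [ 0.002  -0.0007  0.0604] turn [ 0.001  0.001 -0.005] now [554.1 120.  200.4] w 44.0 gf 0.0 F [ 0.2 -0.4 -0.3] t 13.1
[317.51086538 228.86867374]
z 560 556.46533203125 121.34614562988281 11.135588645935059 66.30132329292607
['0:22.3', '5:22.1', '10:21.9', '15:21.4', '20:20.9', '25:20.1', '30:20.2', '35:20.8', '40:21.3', '45:21.6', '50:21.8', '55:21.9', '60:21.8', '65:21.6', '70:21.2', '75:20.6', '80:19.9', '85:19.2', '90:19.2', '95:19.6', '100:20.2', '105:20.8', '110:21.2', '115:21.4', '120:21.5', '125:21.4', '130:21.2', '135:20.8', '140:20.2', '145:20.1', '150:20.0', '155:20.6', '160:21.1', '165:21.7', '170:22.0', '175:22.2']
{0: 21.9, 5: 21.7, 10: 21.4, 15: 21.0, 20: 20.3, 25: 19.8, 30: 19.8, 35: 20.3, 40: 20.9, 45: 21.4, 50: 21.7, 55: 21.8}
bright 1664 383.0189208984375 105.54011535644531 46.146305084228516 269.08529135683693
['0:19.5', '5:13.6', '10:16.5', '15:21.8', '20:27.7', '25:33.3', '30:39.8', '35:46.5', '40:53.2', '45:59.6', '50:65.5', '55:70.9', '60:75.8', '65:80.1', '70:83.8', '75:86.8', '80:89.2', '85:90.9', '90:91.9', '95:92.3', '100:92.2', '105:91.6', '110:90.3', '115:88.3', '120:85.6', '125:82.3', '130:78.4', '135:73.9', '140:68.8', '145:63.2', '150:57.1', '155:50.5', '160:43.6', '165:36.4', '170:30.8', '175:25.2']
{0: 60.3, 5: 58.7, 10: 59.5, 15: 60.8, 20: 61.9, 25: 62.4, 30: 62.9, 35: 63.1, 40: 63.0, 45: 62.5, 50: 62.2, 55: 61.5}
```

View pics/bolt.png

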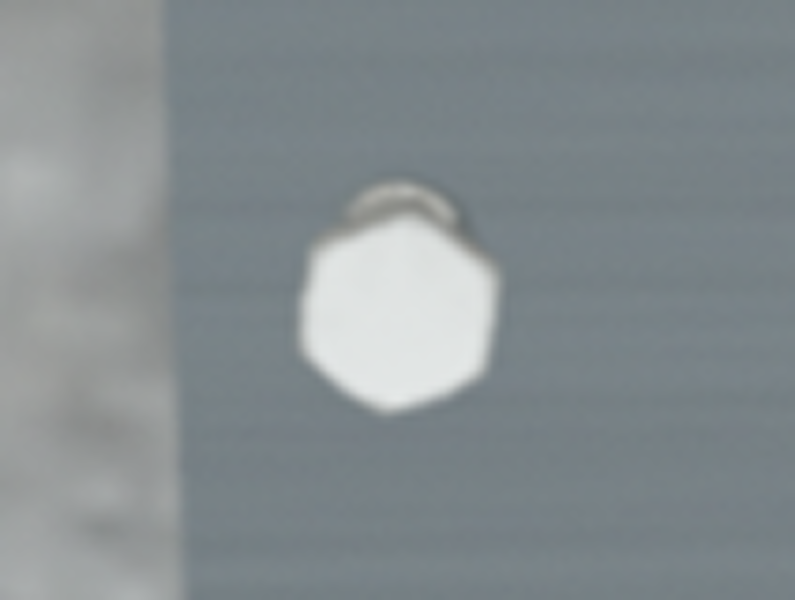

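The crop shows the hex head centred at about (400,312), with two flats nearly square to the closing axis. They are about 8° off, so I'll turn the tool to match and go down.

>>> jog_arm:
  motion: [0,0.002,-0.001,0.02,0,0,0.07,0,0.002,-0.001,0.045,0,0,0.135,0,0.002,-0.001,0.07,0,0,0.135,0,0.002,-0.001,0.09,0,0,0.135,0,0.002,-0.001,0.1,0,0,0.135]

```text
t: 13.57
eef_pos: [554.8, 120.2, 98.5]
eef_rot: [3.139, -0.043, -0.005]
force: [-0.1, -0.6, 0.1]
width: 44.0
grasp_force: 0.0
```

>>> jog_arm:
  motion: [0,0,0,0,0,0,0,0,0,0,0,0,0,0,0,0,0,0,0,0,0,0,0,0,0,0,0,0]

```text
t: 13.9
eef_pos: [557.4, 122.5, 102.3]
eef_rot: [-3.141, 0.04, -0.004]
force: [-0.8, 0.1, 0.4]
width: 43.8
grasp_force: 0.0
```

```bash
python3 - <<'E'
from h import *
delta([556.2,121.1,57],down(-1.8))
E
```

```text
shift m [-0.0012  0.0015  0.0453] turn [-0.001 -0.002  0.006] now [557.4 122.5 102.3] w 43.8 gf 0.0 F [-0.8  0.1  0.4] t 13.9
```

>>> jog_arm:
  motion: [0,-0.001,0.001,0.01,0,0,0,0,-0.001,0.001,0.022,0,0,0,0,-0.001,0.001,0.033,0,0,0,0,-0.001,0.001,0.04,0,0,0,0,-0.001,0.001,0.043,0,0,0]

```text
t: 14.32
eef_pos: [554.1, 121.3, 55.9]
eef_rot: [3.141, -0.039, -0.004]
force: [0.4, -0.3, 0.2]
width: 43.9
grasp_force: 0.0
```

>>> jog_arm:
  motion: [0,0,0,0,0,0,0,0,0,0,0,0,0,0,0,0,0,0,0,0,0,0,0,0,0,0,0,0]

```text
t: 14.65
eef_pos: [555.7, 121.7, 58.3]
eef_rot: [-3.141, 0.04, -0.001]
force: [0.5, 0.1, 0.1]
width: 43.8
grasp_force: 0.0
```

```bash
python3 - <<'E'
from h import *
delta([556.2,121.1,57],down(-1.8))
E
```

```text
shift m [0.0005 0.0006 0.0013] turn [-0.    -0.001  0.006] now [555.7 121.7  58.3] w 43.8 gf 0.0 F [0.5 0.1 0.1] t 14.65
```

Aligned. I'll close firmly on the head.

>>> jog_arm:
  motion: [0,0.0005,0.0005,0.001,0,0,0.006,-1,0.0005,0.0005,0.001,0,0,0.006,-1,0.0005,0.0005,0.001,0,0,0.006,-1,0.0005,0.0005,0.001,0,0,0.006,-1,0.0005,0.0005,0.001,0,0,0.006]
  grip_force: 50

```text
t: 15.07
eef_pos: [555.8, 121.1, 57.0]
eef_rot: [-3.141, 0.049, -0.0]
force: [-0.3, -0.4, -0.2]
width: 19.2
grasp_force: 0.0
```

>>> jog_arm:
  motion: [-1,0,0,0,0,0,0,-1,0,0,0,0,0,0,-1,0,0,0,0,0,0,-1,0,0,0,0,0,0,-1,0,0,0,0,0,0]

```text
t: 15.48
eef_pos: [555.8, 121.0, 56.9]
eef_rot: [3.141, -0.049, 0.0]
force: [-0.7, 0.7, -0.2]
width: 16.6
grasp_force: 49.9
```

```bash
python3 - <<'E'
from h import *
delta([556.2,121.1,57],down(-1.8))
E
```

```text
shift m [ 0.0004 -0.0001 -0.0001] turn [ 0. -0.  0.] now [555.8 121.   56.9] w 16.6 gf 49.9 F [-0.7  0.7 -0.2] t 15.48
```

Opening reads 16.6 mm instead of 19, possibly from pad compression. I'll draw the bolt up slowly and then check it by measurement.

>>> jog_arm:
  motion: [-1,0,0,-0.003,0,0,0,-1,0,0,-0.007,0,0,0,-1,0,0,-0.012,0,0,0,-1,0,0,-0.017,0,0,0,-1,0,0,-0.022,0,0,0]

```text
t: 15.9
eef_pos: [555.9, 121.1, 79.6]
eef_rot: [-3.141, 0.049, -0.0]
force: [0.1, 0.0, -0.6]
width: 17.2
grasp_force: 50.0
```

>>> jog_arm:
  motion: [-1,0,0,-0.006,0,0,0,-1,0,0,-0.012,0,0,0,-1,0,0,-0.018,0,0,0,-1,0,0,-0.025,0,0,0,-1,0,0,-0.032,0,0,0]

```text
t: 16.32
eef_pos: [555.8, 121.0, 111.7]
eef_rot: [-3.141, 0.049, -0.0]
force: [0.1, 0.0, -2.1]
width: 17.0
grasp_force: 50.0
```

>>> jog_arm:
  motion: [-1,0,0,-0.02,0,0,0,-1,0,0,-0.05,0,0,0,-1,0,0,-0.085,0,0,0,-1,0,0,-0.12,0,0,0,-1,0,0,-0.14,0,0,0]

```text
t: 16.73
eef_pos: [557.0, 121.4, 255.3]
eef_rot: [-3.14, 0.049, -0.007]
force: [0.6, 0.6, -0.1]
width: 17.1
grasp_force: 50.0
```

```bash
python3 - <<'E'
from h import *
s=telemetry.get_state();delta([556,121,260],down(-1.8));print(s['joint_positions'].round(3))
c=cap('wrist');d=cap('scene')
u,v=proj(d,s['eef_pos']+[0,0,-20])[0].astype(int);print(u,v)
o=np.zeros((600,800,3),np.uint8);o[:300,:400]=cv2.resize(c['image'],(400,300));o[300:,400:]=cv2.resize(d['image'][v-45:v+45,u-60:u+60],(400,300));o[:300,400:]=cv2.resize(d['image'][100:400,150:550],(400,300))
o[300:,:400]=cv2.resize(c['image'][240:480,160:480],(400,300))
cv2.imwrite('pics/lift.png',o)
E
```

```text
shift m [-0.001   0.0004 -0.0047] turn [-0.001 -0.005  0.   ] now [557.  121.4 255.3] w 17.1 gf 50.0 F [ 0.6  0.6 -0.1] t 16.73
[-0.206  0.398 -0.113  1.752  0.052  0.99  -1.941]
280 207
```

View pics/lift.png

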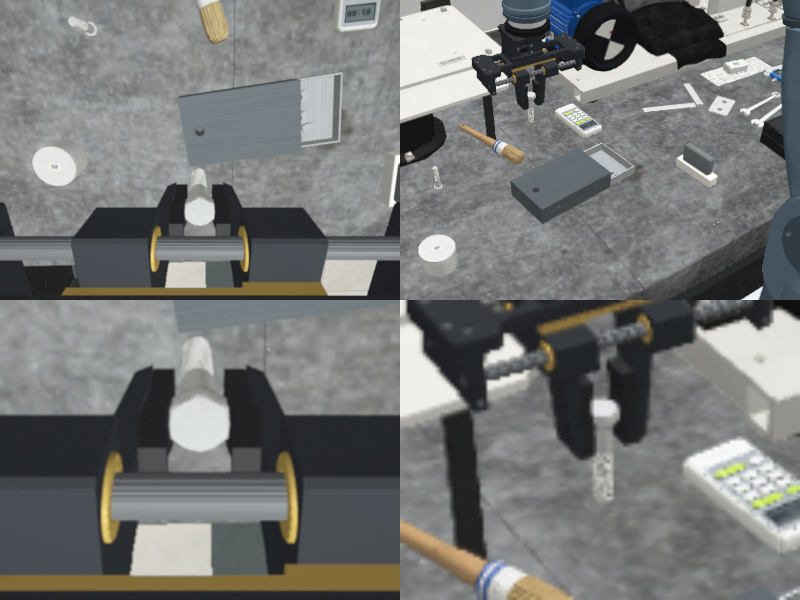

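The head sits squarely between the pads, the bolt hangs straight (crop at (605,450)), and the socket is empty. Now I'll draw back a little and lean it with the tool pitched toward the base.

>>> jog_arm:
  motion: [-1,-0.015,0,-0.005,0,-0.04,0,-1,-0.035,0,-0.01,0,-0.1,0,-1,-0.055,0,-0.015,0,-0.16,0,-1,-0.075,0,-0.02,0,-0.22,0,-1,-0.09,0,-0.025,0,-0.28,0]

```text
t: 17.25
eef_pos: [463.8, 123.8, 275.6]
eef_rot: [-3.106, 0.048, 0.445]
force: [0.9, -0.3, -1.2]
width: 17.2
grasp_force: 50.0
```

>>> jog_arm:
  motion: [-1,0,0,0,0,-0.06,0,-1,0,0,0,0,-0.12,0,-1,0,0,0,0,-0.18,0,-1,0,0,0,0,-0.24,0,-1,0,0,0,0,-0.28,0]

```text
t: 17.67
eef_pos: [465.5, 123.5, 274.7]
eef_rot: [-3.009, 0.048, 0.873]
force: [-0.5, -0.3, -0.1]
width: 17.1
grasp_force: 50.0
```

```bash
python3 - <<'E'
from h import *
s=telemetry.get_state();r=Ro.from_rotvec(s['eef_rot']);z=r.apply([0,0,1])
print(z.round(3),'lean',np.degrees(np.arccos(-z[2])),s['eef_pos'].round(1),'tip',(s['eef_pos']+z*50).round(1),s['joint_positions'].round(3),s['force'].round(1),s['width'],s['grasp_force'])
E
```

```text
[-0.535  0.016 -0.845] lean 32.35989138606762 [465.5 123.5 274.7] tip [438.8 124.3 232.4] [-0.161  0.559 -0.135  1.572 -0.101  1.554 -1.868] [-0.5 -0.3 -0.1] 17.14221302034815 49.96002834686351
```

>>> jog_arm:
  motion: [-1,0,0,0,0,-0.05,0,-1,0,0,0,0,-0.1,0,-1,0,0,0,0,-0.15,0,-1,0,0,0,0,-0.2,0,-1,0,0,0,0,-0.21,0]

```text
t: 18.08
eef_pos: [465.4, 123.4, 273.9]
eef_rot: [-2.898, 0.047, 1.183]
force: [-0.4, -0.1, -1.7]
width: 17.3
grasp_force: 50.0
```

>>> jog_arm:
  motion: [-1,0,0,0,0,0,0,-1,0,0,0,0,0,0,-1,0,0,0,0,0,0,-1,0,0,0,0,0,0,-1,0,0,0,0,0,0]

```text
t: 18.5
eef_pos: [465.8, 123.9, 276.4]
eef_rot: [-2.901, 0.045, 1.173]
force: [0.1, 1.0, -0.8]
width: 16.9
grasp_force: 50.0
```

>>> jog_arm:
  motion: [-1,0,0,0,0,0,0,-1,0,0,0,0,0,0,-1,0,0,0,0,0,0,-1,0,0,0,0,0,0,-1,0,0,0,0,0,0]

```text
t: 18.92
eef_pos: [465.8, 123.8, 275.9]
eef_rot: [-2.901, 0.045, 1.175]
force: [-0.4, -0.0, -0.8]
width: 17.0
grasp_force: 50.0
```

```bash
python3 - <<'E'
from h import *
s=telemetry.get_state();r=Ro.from_rotvec(s['eef_rot']);z=r.apply([0,0,1])
print('lean',np.degrees(np.arccos(-z[2])),'tip',(s['eef_pos']+z*50).round(1),s['joint_positions'].round(3),s['qd'].round(3),s['width'],s['grasp_force'])
d=cap('scene');c=cap('top')
u,v=proj(d,s['eef_pos']+z*20)[0].astype(int)
print(proj(d,[s['eef_pos']-z*8,s['eef_pos']+z*50])-[u-60,v-45])
o=np.zeros((600,800,3),np.uint8);o[:300,:400]=cv2.resize(d['image'][v-45:v+45,u-60:u+60],(400,300));o[:300,400:]=cv2.resize(d['image'],(400,300));o[300:,:400]=cv2.resize(c['image'][200:320,300:460],(400,300));o[300:,400:]=cv2.resize(cap('wrist')['image'],(400,300))
cv2.imwrite('pics/end.png',o)
E
```

```text
lean 44.11618741152335 tip [431.  124.9 240. ] [-0.149  0.683 -0.133  1.453 -0.136  1.748 -1.859] [-0.     0.    -0.001  0.003 -0.001 -0.     0.   ] 17.028156828481013 49.95885648564126
[[55.10898639 29.58958916]
 [67.27316533 62.1353978 ]]
```

View pics/end.png

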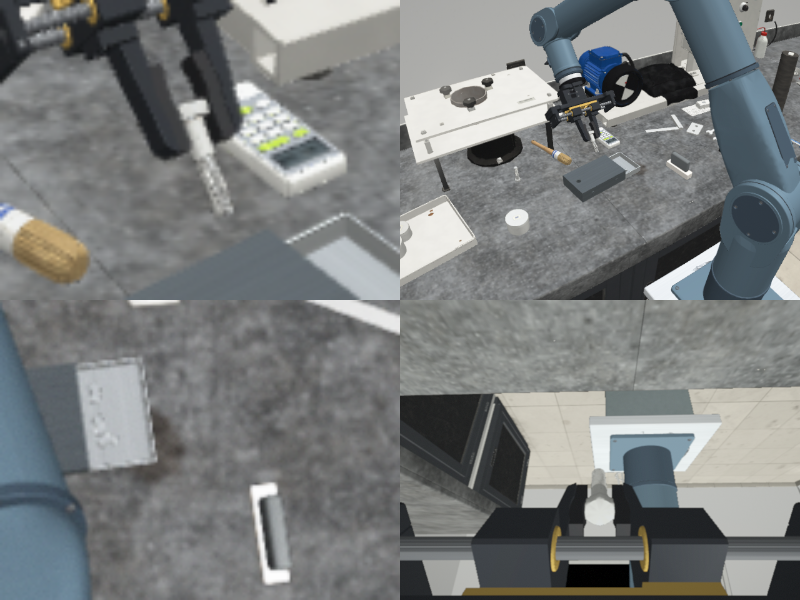

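The bolt lies where the tool's lean predicts: tip at about (225,212) in the crop against (224,207) predicted, head uppermost. The chips are still in the trough, the scraper is standing and the bystanders haven't been touched, so I'm handing in.

```bash
python3 -c "
from station import workorder
print(workorder.sign_off())"
```

```text
the job is handed in; nothing more can be done
None
```

I handed the job in at about 19 s on the robot's clock: all three chips are in the trough, the scraper stands free on the bench, and the bolt is held still at about 44°, head up, with its tip about 200 mm above the fixture's top; sign-off returned no verdict.

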